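Load the gauge's feed ramp with the brass master and the white roller

TASK

Get the sloping feed ramp of the laser gauge ready: pull its orange gate fully up, then lay the brass master roller on the ramp so that it rests against the gate, and after it the white roller behind the master. Finally slide the red follower down until it rests against the white roller, so that neither can roll. Lay the rollers down gently, do not let one get away, and leave the other things on the plate alone.

Things in the scene. Friction and masses are not known exactly. Their poses are not given: they have to be found in the camera images.
- ramp: Fixed ramp. Origin on the plate under the middle of the gate's uphill face; z up, y horizontal, uphill, x across. Grey deck 310 mm long, 45 mm high at y = 0, rising at 0.122 rad. Blue rails 118 mm apart inside, 8 mm thick, 12 mm above the deck. Downhill of the gate: steel anvil 100 x 120 x 30 mm high (y = -15 to -135) and two white heads 45 x 50 x 85 mm high at x = +-95, y = -105
- gate (a joint): Height of the orange gate, in m: 0 is down (its top 1 mm below the deck edge), 0.040 is fully up (end stop). It slides vertically just downhill of y = 0 and stays where it is left; takes about 7 N to lift. With the gate down a roller on the ramp rolls out on to the plate
- gate_knob (a point): Middle of the top of the gate's black upright knob, which moves with the gate: 20 mm (ramp x) by 16 mm (ramp y), free over its upper 50 mm, at x = 85, y = -8 mm of the ramp, just outside the +x rail; its top is 95 mm above the plate with the gate down. Axes as the ramp's
- follower (a joint): How far the red follower has been slid down the slope, in m (0 = uphill end, 0.16 = limit; starts at 0 to 0.025). With both rollers home it meets the second one at about 0.131. It takes about 2 N to slide and stays where it is left
- follower_face (a point): Middle of the follower's downhill face, 25 mm above the deck (the face is 108 mm wide, its top 37 mm above the deck). Its axes are the ramp's tilted with the slope: y uphill along the deck, z square to the deck. The face lies 235 mm up the slope from the gate when the joint is 0
- follower_knob (a point): Middle of the top of the follower's black upright knob, 18 x 18 mm, square to the deck, 63 mm above it, 47 mm uphill of the follower's face and free above a red foot 13 mm high. Axes as follower_face
- master: Brass-coloured roller, 50 mm diameter, 100 mm long, 0.45 kg, with steel bands; lies loose on the plate and rolls. Origin at its centre, x along its axis (y and z turn as it rolls)
- sample: White ceramic roller with steel bands, same size and mass as the master; origin at its centre, x along its axis. The two start in either of two places
- vee_block: Bystander: steel vee block 70 x 50 x 50 mm, origin under its centre
- gauge_case: Bystander: closed wooden case 120 x 80 x 32 mm, origin under its centre
- caliper: Bystander: caliper 200 mm long, 12 mm high, lying flat, origin under the middle of its beam
There are look-alikes about, which are no part of the job. What is shaped like the sample but turquoise is not meant. Leave any pink look-alike of the master alone.

How it is judged (in metres and radians):
On the way, in this order (a step that is already met when the one before it is completed fails the run):
1. the gate is up (value of joint gate above 0.034 m), for 0.2 s.
2. the brass master lies on the ramp against the raised gate, let go (value of joint gate above 0.034 m and y of master in the frame of ramp between 0.015 and 0.031 m and z of master in the frame of ramp between 0.066 and 0.08 m and contact force between master and the fingers below 0.2 N), for 0.2 s.
3. the white roller lies on the ramp against the master, let go (distance between sample and master below 0.058 m and y of sample in the frame of ramp above 0.06 m and z of sample in the frame of ramp between 0.072 and 0.088 m and contact force between sample and the fingers below 0.2 N), for 0.2 s.
4. the follower rests against the white roller (y of sample in the frame of follower_face above -0.029 m), for 0.2 s.
At the end, for the whole second after the job is handed in: The gate is up (at least 34 of its 40 mm); the brass master lies on the deck within 6 mm of the gate, the white roller lies behind it within about 9 mm of where it touches the master, both square to the ramp within 0.1 rad and at rest; the follower's face is within 4 mm of the white roller (value of joint gate above 0.034 m and y of master in the frame of ramp between 0.015 and 0.031 m and z of master in the frame of ramp between 0.066 and 0.08 m and y of sample in the frame of ramp between 0.06 and 0.084 m and z of sample in the frame of ramp between 0.072 and 0.088 m and angle between the x axis of each of master, sample and the x axis of ramp, either way round below 0.1 rad and y of sample in the frame of follower_face above -0.029 m and linear speed of each of master, sample below 0.02 m/s).
It fails at once if a roller that is let go falls or runs faster than 0.75 m/s (a drop of about 3 cm) ((linear speed of master above 0.75 m/s and contact force between master and the fingers below 0.1 N) or (linear speed of sample above 0.75 m/s and contact force between sample and the fingers below 0.1 N)).
It fails at once if a roller gets away: off the plate, or more than 0.6 m out to the robot's right (height (world z) of any of master, sample below -0.02 m or world y of any of master, sample below -0.6 m).
It fails at once if a bystander is moved more than 30 mm (distance of any of vee_block, gauge_case, caliper from where it was at the start of the episode above 0.03 m).
It also fails if it takes over 72 s, if anything falls off the work surface, if the arm or the gripper's body presses on something with over 40 N, if the wrist force passes 120 N, or if a joint passes its speed limit or range.

ROBOT

A 6-joint arm with a two-finger parallel gripper is mounted at the origin on the work surface. World frame = base frame: x ahead of the robot, y to its left, z up, the work surface at z = 0. Lengths are in m, angles in degrees, forces in N, time in s.
With the tool pointing down it reaches from about 0.375 to 0.9 m from the base axis. Payload 3.1 kg.
Tool frame: the origin (TCP) lies at the very end of the fingers, on their centre line; the grasp point (between the pads) lies grip_point_offset behind it (grip_point_offset is the distance from the TCP to the grasp point, in m); z points along the fingers, y is the line along which they close (so a half turn about z gives the same grasp; the last joint's range is limited). The gripper opens to 87 mm and grips with 3 to 60 N. Pads are 19 mm wide; open, the fingers measure 117 mm over their backs; the gripper's body (75 mm by 190 mm) begins 51 mm behind the grasp point.
Start: joints at [-84.368, 30.224, 82.088, -0, 67.689, -10.227], TCP at [0.171, -0.601, 0.223] pointing down, gripper open.
Joint ranges: [-176.69, 176.69], [-43.24, 126.21], [12.49, 139.97], [-82, 262], [0, 151.66], [-163.58, 163.58]. Speed limits (degrees/s): [159.86, 159.86, 180, 180, 180, 180].

INTERFACE

Orientations are given as a 3x3 rotation matrix whose columns are the frame's x, y, z axes.
In Python, from rig import * gives the robot as it stands.
- The arm moves only by the tool move_arm, never from a script. Its argument "increments" is a list of rows, each a list of 3 entries, a list of its own where there are three numbers: the shift along the tool's x, y, z in units of 30 mm (1.0 is 30 mm), then the turn, a rotation vector about the tool's x, y, z in units of 120 degrees (1.0 is 120 degrees), then the closure, from 0 (fully open) to 1 (shut). A call has 1 to 20 rows; each row shifts and turns the commanded pose from where the row before left it, along the tool's axes as they then stand; what a row does not reach is not made up. A row lasts 1/12 s, in which the tool goes at most 41.7 mm and 7.16 degrees, less where a joint would pass 70% of its speed; a pose out of reach is approached as far as the arm can. A call with a number of a shift or a turn outside -1 to 1 is refused whole. A call with a gripper value outside its range is refused whole. The fingers move at their own pace and stop on an object; the grip force is fixed at half the most. Time passes only in rows, so rows that do not move let the fingers close. It gives the time, the measured TCP pose, the force, the opening and the grip force at its end, in the units of the state.
- read_state(): the state, without advancing time (a new reading comes with each control period).
- capture(name): name is "side" or "top" or "wrist"; returns a dict with "img" (384x512x3 uint8, red, green, blue), "mtx" (3x3 intrinsics, pixels), "eye" and "rotation" of the camera in the world. Camera axes: x right, y down, z forward; pixel columns grow to the right and rows downward; lengths in m; the calibration is good to about 2 mm. A picture is of the moment at which its call begins. There is no depth.
- hand_in(): hands the job in; it is judged then, once.
Trained networks look in a picture, given as the dict that the camera call returned (one of the last four; its "shot" number tells which), for a name from the list of things; names that differ only in an ending like _2 or _b are one class to them, and where a whole thing is asked for, a point or a joint stands for the part that bears it (a point fixed in the world has none). Each returns a list of dicts, best first, with "confidence" (0 to 1); they miss things now and then, are a little off and sometimes report something else, mostly with a low value. They report only what shows in the picture. A call takes as long as a camera call. They do not tell look-alikes from the thing itself.
- search_frame(picture, label): "extent" ([left, top, right, bottom] as shares, 0 to 1, of the picture: columns of its width, rows of its height, round what is visible of it).
- pinpoint(picture, label): "xy" ([column, row] as shares, 0 to 1, of the picture: columns of its width, rows of its height: a listed point, or the origin of a listed thing).
The state is a dict: "time_s": time; "joint_positions": joint angles; "qvel": joint speeds; "tau": joint torques, N m; "position": TCP position; "tcp_rot": TCP orientation; "force": force on the tool from outside, world axes, zero at the start; "moment": the same for the moment, N m; "opening": opening from 0.0 (shut) to 1.0 (fully open); "grasp_force": force on a finger pad.
Only numpy, scipy, OpenCV 4.12 (cv2) and the standard library are available. Lean on these libraries where they do the work, as an engineer would, in place of code of your own. Each camera call takes 0.05 s, during which the arm holds its last target. There are 200 camera calls.

## Working session

There is one attempt and no reset: what is moved stays moved. The work goes in short steps, Python scripts to look and compute and a tool call to move; the robot and the scene stay as the last step left them, time stands still between calls to the robot, and variables do not carry over. Pictures are saved under pics/ and viewed, at most 13 in all, crops included, and the job is handed in when it is done.

Besides the shell and the picture viewer there is one more tool, called after "Emit:" as a command line: name --argument value ..., lists and objects as JSON in quotes. move_arm: Moves the arm, as the interface text tells. Its arguments: {"type":"object","properties":{"increments":{"type":"array"}},"required":["increments"]}

```bash
mkdir -p pics; ls; python3 - <<'E'
from rig import *
import cv2,numpy as np
s=read_state();print(s['position'],s['tcp_rot'],s['opening'],s['time_s'])
try: print(grip_point_offset)
except Exception as e: print(e)
for n in ['top','side']:
    c=capture(n);cv2.imwrite(f'pics/{n}0.png',cv2.resize(c['img'][:,:,::-1],(800,600)))
    print(n,c['mtx'].tolist() if hasattr(c['mtx'],'tolist') else c['mtx'],c['eye'],c['rotation'])
    for l in ['ramp','gate','gate_knob','follower_face','follower_knob','master','sample','vee_block','gauge_case','caliper']:
        print(l,[(np.round(np.array(d['xy'])*[512,384],1).tolist(),round(d['confidence'],2)) for d in pinpoint(c,l)][:4])
E
```

```text
pics
[ 0.17075852 -0.60044799  0.22156655] [[ 9.61934307e-01  2.73280711e-01 -2.07178789e-04]
 [ 2.73280505e-01 -9.61931935e-01  2.17194179e-03]
 [ 3.94257904e-04 -2.14588325e-03 -9.99997620e-01]] 1.001853853340999 0.0
0.0187
top [[418.0551164423616, 0.0, 252.71818466771197], [0.0, 418.0551164423616, 190.4123975146964], [0.0, 0.0, 1.0]] [ 0.460542   -0.06097228  1.57717328] [[ 0.02138195 -0.9989488   0.04054757]
 [-0.99976933 -0.02128215  0.00289127]
 [-0.00202529 -0.04060004 -0.99917343]]
ramp [([222.7, 175.5], 0.59)]Traceback (most recent call last):
  File "<stdin>", line 10, in <module>
ValueError: it knows: caliper, follower_face, follower_knob, gate_knob, gauge_case, master, ramp, sample, vee_block
```

```bash
cat > h.py <<'E'
from rig import *
import cv2,numpy as np
def ray(c,px):
    d=np.array(c['rotation'])@np.linalg.solve(np.array(c['mtx']),[px[0],px[1],1.]);return np.array(c['eye']),d
def atz(c,px,z):
    e,d=ray(c,px);return e+d*(z-e[2])/d[2]
def tri(obs):
    A=np.zeros((3,3));b=np.zeros(3)
    for c,px in obs:
        e,d=ray(c,px);d/=np.linalg.norm(d);P=np.eye(3)-np.outer(d,d);A+=P;b+=P@e
    p=np.linalg.solve(A,b);return p
def proj(c,p):
    q=np.array(c['mtx'])@(np.array(c['rotation']).T@(np.array(p)-c['eye']));return q[:2]/q[2]
def pins(c,l):
    return [(np.array(d['xy'])*[512,384],round(d['confidence'],2)) for d in pinpoint(c,l)]
E
python3 - <<'E'
from h import *
H=dict(ramp=0,gate_knob=.095,follower_knob=.13,follower_face=.1,master=.025,sample=.025,vee_block=0,gauge_case=0,caliper=0)
C={}
for n in ['top','side']:
    c=capture(n);C[n]=c;cv2.imwrite(f'pics/{n}0.png',cv2.resize(c['img'][:,:,::-1],(800,600)))
    print(n)
    for l in H:
        print(l,[(p.round(1).tolist(),k,atz(c,p,H[l])[:2].round(3).tolist()) for p,k in pins(c,l)][:4])
E
```

```text
top
ramp [([224.3, 179.9], 0.91, [0.562, 0.052])]
gate_knob [([228.2, 157.3], 0.61, [0.637, 0.033])]
follower_knob [([145.5, 161.0], 0.74, [0.614, 0.318])]
follower_face [([161.2, 165.7], 0.84, [0.601, 0.27])]
master [([291.1, 179.7], 0.95, [0.566, -0.198]), ([327.4, 173.3], 0.85, [0.593, -0.333]), ([224.3, 176.4], 0.16, [0.573, 0.05])]
sample [([339.2, 215.9], 0.77, [0.436, -0.379]), ([299.9, 227.6], 0.68, [0.39, -0.234]), ([194.1, 126.4], 0.64, [0.758, 0.168]), ([374.3, 234.2], 0.57, [0.371, -0.51])]
vee_block [([193.7, 127.1], 0.77, [0.76, 0.173])]
gauge_case [([164.5, 249.4], 0.8, [0.296, 0.27])]
caliper [([287.5, 126.1], 0.62, [0.772, -0.183])]
side
ramp [([252.9, 187.9], 0.7, [0.575, 0.05])]
gate_knob [([275.3, 162.5], 0.57, [0.659, 0.042])]
follower_knob [([233.9, 121.8], 0.64, [0.607, 0.306]), ([238.7, 133.7], 0.24, [0.591, 0.22])]
follower_face [([240.8, 132.4], 0.79, [0.62, 0.268])]
master [([278.9, 222.3], 0.7, [0.568, -0.178]), ([308.9, 244.0], 0.66, [0.61, -0.306])]
sample [([236.8, 251.4], 0.92, [0.391, -0.244]), ([269.9, 320.1], 0.91, [0.376, -0.516]), ([270.3, 276.3], 0.88, [0.443, -0.377])]
vee_block [([280.4, 153.3], 0.63, [0.764, 0.207])]
gauge_case []
caliper [([335.5, 212.4], 0.86, [0.781, -0.188])]
```

View pics/top0.png

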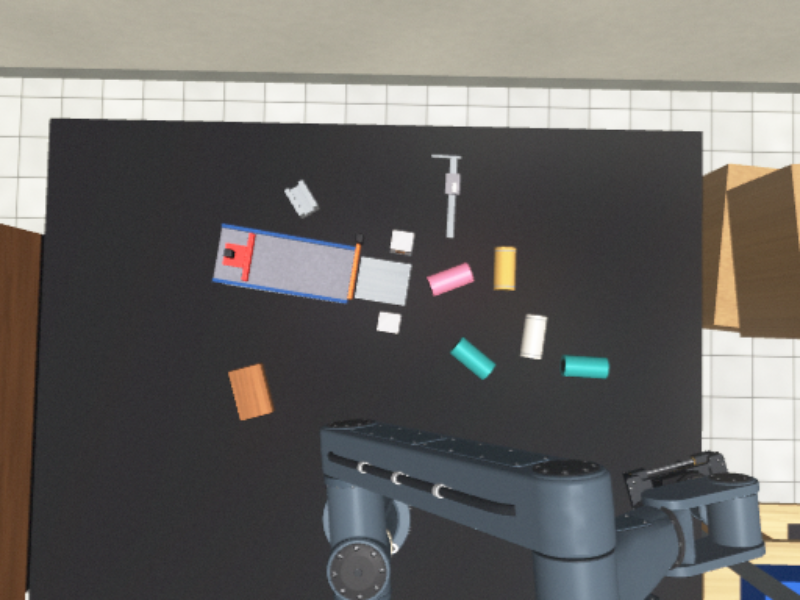

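View pics/side0.png

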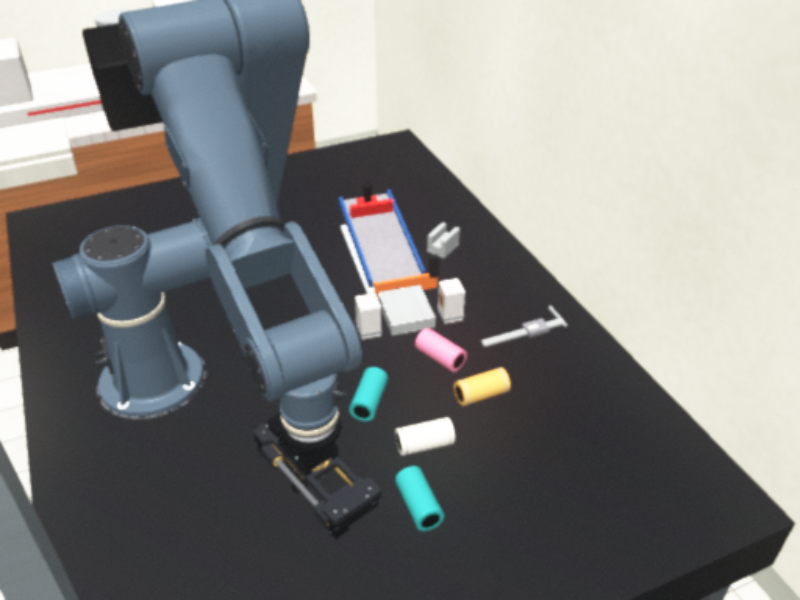

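The top view shows the brass roller at about (505,268) and pink beside it at (450,278). White is at (533,336), the two turquoise ones are at (472,358) and (585,366), and the gate knob is at (359,240). The side view agrees. Next I measure these by colour.

```bash
cat >> h.py <<'E'
def blob(c,kind,roi=None):
    hsv=cv2.cvtColor(c['img'],cv2.COLOR_RGB2HSV).astype(int);h,s,v=hsv[...,0],hsv[...,1],hsv[...,2]
    m={'brass':(h>14)&(h<26)&(s>110)&(v>120),'white':(s<45)&(v>165),'blue':(h>100)&(h<125)&(s>130)&(v>60),'red':((h<4)|(h>175))&(s>150)&(v>100),'orange':(h>5)&(h<15)&(s>180)&(v>130),'black':(v<38)}[kind]
    m=m.astype(np.uint8)
    if roi:
        k=np.zeros_like(m);k[roi[1]:roi[3],roi[0]:roi[2]]=1;m*=k
    n,L,st,ce=cv2.connectedComponentsWithStats(m)
    out=[]
    for i in np.argsort(-st[1:,4])[:4]+1:
        if st[i,4]<12: continue
        pts=np.argwhere(L==i)[:,::-1].astype(np.float32);out.append((ce[i],int(st[i,4]),cv2.minAreaRect(pts),pts))
    return out
E
python3 - <<'E'
from h import *
c=capture('top')
for k,r,z in [('brass',(270,130,380,220),.045),('white',(310,180,370,250),.045),('blue',(130,130,240,210),.07),('red',(130,130,200,200),.11),('orange',(200,130,250,210),.045)]:
    for ce,a,rect,_ in blob(c,k,r):
        b=[atz(c,p,z)[:2].round(3).tolist() for p in cv2.boxPoints(rect)]
        print(k,a,ce.round(1),atz(c,ce,z)[:2].round(3),b)
E
```

```text
brass 295 [322.7 171.5] [ 0.598 -0.312] [[0.636, -0.287], [0.637, -0.335], [0.56, -0.336], [0.559, -0.288]]
brass 25 [323.6 158.5] [ 0.646 -0.315] [[0.643, -0.29], [0.647, -0.29], [0.648, -0.338], [0.644, -0.338]]
brass 20 [323.4 184.3] [ 0.551 -0.315] [[0.551, -0.288], [0.552, -0.336], [0.549, -0.336], [0.548, -0.288]]
white 345 [341.3 215.2] [ 0.439 -0.382] [[0.392, -0.353], [0.492, -0.366], [0.486, -0.411], [0.387, -0.398]]
blue 184 [183.  150.9] [0.66  0.199] [[0.678, 0.349], [0.687, 0.348], [0.641, 0.041], [0.632, 0.043]]
blue 164 [178.4 185.6] [0.534 0.212] [[0.552, 0.367], [0.559, 0.366], [0.515, 0.057], [0.508, 0.058]]
red 250 [154.2 163.8] [0.606 0.292] [[0.561, 0.336], [0.664, 0.321], [0.655, 0.263], [0.552, 0.278]]
```

```bash
cat >> h.py <<'E'
def R(p):  # ramp pose (x,y,yaw) -> function local->world
    a=p[2];M=np.array([[np.cos(a),-np.sin(a),0],[np.sin(a),np.cos(a),0],[0,0,1]])
    return lambda q:M@np.array(q)+[p[0],p[1],0]
E
python3 - <<'E'
from h import *
from scipy.optimize import least_squares
c=capture('top')
t=.122
obs=[]
for b,x in zip(blob(c,'blue',(130,130,240,210))[:2],(63,-63)):
    (_,_,rect,pts)=b
    bp=cv2.boxPoints(rect);o=bp[np.argsort(bp[:,0])]
    up=o[:2].mean(0);dn=o[2:].mean(0)
    obs+=[(up,x,310),(dn,x,0)]
def q(x,s):return np.array([x/1e3,s/1e3*np.cos(t)-.012*np.sin(t),.045+s/1e3*np.sin(t)+.012*np.cos(t)])
f=lambda p:np.concatenate([proj(c,R(p)(q(x,s)))-u for u,x,s in obs])
r=least_squares(f,[.57,.05,-.14]);print(r.x,np.degrees(r.x[2]),r.fun.round(1))
w=R(r.x);print('knob',w([.085,-.008,.095]),'px',proj(c,w([.085,-.008,.095])), 'net',[(a.round(1),k) for a,k in pins(c,'gate_knob')])
print('heads',[proj(c,w([x,-.105,.085])).round(1) for x in(.095,-.095)])
for ce,a,_,_ in blob(c,'white',(230,130,275,220)):print(ce,a)
for s in (0,.025):
  print(proj(c,w([0,(.235-s+.047)*np.cos(t)-.063*np.sin(t),.045+(.235-s+.047)*np.sin(t)+.063*np.cos(t)])))
E
```

```text
[ 0.5741829   0.04983879 -0.13846095] -7.933227819235389 [-0.6  0.   1.   0.1 -0.7 -0.1  0.4  0. ]
knob [0.65726527 0.03018374 0.095     ] px [229.15766979 151.59344516] net [(array([230.4, 153.3]), 0.51)]
heads [array([256.5, 153.5]), array([248. , 205.9])]
[245.11743341 179.32445521] 826
[256.88757396 153.78698225] 169
[248.39520958 206.06586826] 167
[144.18074624 161.1536036 ]
[151.48664824 162.38845177]
```

Emit:
move_arm --increments '[[[0,0,0],[0,0,0.05],0.4],[[0,0,0],[0,0,0.05],0.4],[[0,0,0],[0,0,0.05],0.4],[[0,0,0],[0,0,0.05],0.4],[[0.57,-1,0],[0,0,0],0.4],[[0.57,-1,0],[0,0,0],0.4],[[0.57,-1,0],[0,0,0],0.4],[[0.57,-1,0],[0,0,0],0.4],[[0.57,-1,0],[0,0,0],0.4],[[0.57,-1,0],[0,0,0],0.4],[[0.57,-1,0],[0,0,0],0.4],[[0.57,-1,0],[0,0,0],0.4],[[0.57,-1,0],[0,0,0],0.4],[[0.57,-1,0],[0,0,0],0.4],[[0.57,-1,0],[0,0,0],0.4],[[0.57,-1,0],[0,0,0],0.4],[[0.57,-1,0],[0,0,0],0.4],[[0.57,-1,0],[0,0,0],0.4],[[0.57,-1,0],[0,0,0],0.4],[[0.57,-1,0],[0,0,0],0.4]]'

```text
time_s: 2.92
position: [0.5106, -0.1633, 0.2228]
tcp_rot: [[0.99, -0.142, 0.0], [-0.142, -0.99, -0.0], [0.0, 0.0, -1.0]]
force: [0.7, -0.9, -0.3]
opening: 0.602
grasp_force: 0.0
```

Emit:
move_arm --increments '[[[0.57,-1,0],[0,0,0],0.4],[[0.57,-1,0],[0,0,0],0.4],[[0.57,-1,0],[0,0,0],0.4],[[0.57,-1,0],[0,0,0],0.4],[[0.57,-1,0],[0,0,0],0.4],[[0.57,-1,0],[0,0,0],0.4],[[0.3,-1,0],[0,0,0],0.4],[[0,0,0],[0,0,0],0.4],[[0,0,0],[0,0,0],0.4]]'

```text
time_s: 3.67
position: [0.6501, 0.029, 0.2222]
tcp_rot: [[0.99, -0.138, -0.0], [-0.138, -0.99, -0.0], [-0.0, 0.0, -1.0]]
force: [-0.9, -1.1, 0.4]
opening: 0.599
grasp_force: 0.0
```

```bash
cat >> h.py <<'E'
RP=[ 0.5742,0.0498,-0.1385]
def go(p,yaw=None,rot=None):
    "print tool-axes shift in 30mm units from measured pose, after the turn to yaw of tool x (z down)"
    s=read_state();T=np.array(s['tcp_rot']);P=np.array(s['position'])
    from scipy.spatial.transform import Rotation as Ro
    if rot is None:
        if yaw is None: yaw=np.arctan2(T[1,0],T[0,0])
        a=yaw;rot=np.array([[np.cos(a),np.sin(a),0],[np.sin(a),-np.cos(a),0],[0,0,-1]])
    rv=Ro.from_matrix(T.T@rot).as_rotvec(degrees=True)
    print('t',round(s['time_s'],2),'pos',P.round(4),'turn units',(rv/120).round(3),'shift after turn',(rot.T@(np.array(p)-P)/.03).round(2),'op',round(s['opening'],3),'F',np.array(s['force']).round(1),'g',round(s['grasp_force'],1))
E
python3 - <<'E'
from h import *
k=R(RP)([.085,-.008,.06]);go(k,RP[2])
c=capture('wrist');cv2.imwrite('pics/w0.png',c['img'][:,:,::-1])
s=read_state();print((np.array(s['tcp_rot']).T@(c['eye']-s['position'])).round(3))
for p,k_ in pins(c,'gate_knob'):print(p,k_,atz(c,p,.095))
print(proj(c,R(RP)([.085,-.008,.095])))
E
```

```text
t 3.67 pos [0.6501 0.029  0.2222] turn units [ 0.  0. -0.] shift after turn [ 0.23 -0.07  5.41] op 0.599 F [-0.9 -1.1  0.4] g 0.0
[ 0.075 -0.002 -0.162]
[249.2928 173.1072] 0.77 [0.66070199 0.02740232 0.095     ]
[246.90298259 177.03564891]
```

View pics/w0.png

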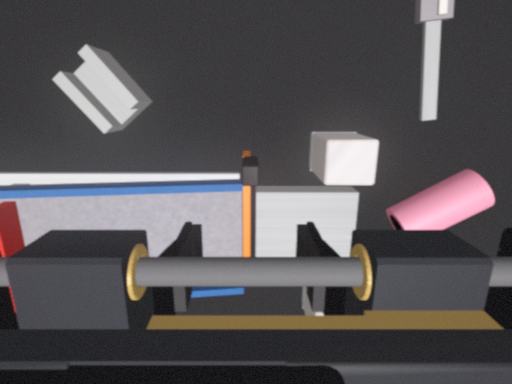

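The wrist view shows the black knob at about (250,170), within 3 mm of the model. I'll descend, grip and lift.

Emit:
move_arm --increments '[[[0.28,-0.04,0],[0,0,0],0.4],[[0,0,1],[0,0,0],0.4],[[0,0,1],[0,0,0],0.4],[[0,0,1],[0,0,0],0.4],[[0,0,1],[0,0,0],0.4],[[0,0,0.7],[0,0,0],0.4],[[0,0,0.6],[0,0,0],0.4],[[0,0,0],[0,0,0],0.9],[[0,0,0],[0,0,0],1],[[0,0,0],[0,0,0],1],[[0,0,0],[0,0,0],1],[[0,0,0],[0,0,0],1],[[0,0,0],[0,0,0],1]]'

```text
time_s: 4.85
position: [0.6592, 0.0271, 0.0651]
tcp_rot: [[0.99, -0.142, 0.003], [-0.142, -0.99, -0.0], [0.003, -0.0, -1.0]]
force: [-0.3, 0.7, 0.4]
opening: 0.231
grasp_force: 0.0
```

Emit:
move_arm --increments '[[[0,0,0],[0,0,0],1],[[0,0,0],[0,0,0],1],[[0,0,0],[0,0,0],1],[[0,0,0],[0,0,0],1],[[0,0,-0.2],[0,0,0],1],[[0,0,-0.2],[0,0,0],1],[[0,0,-0.2],[0,0,0],1],[[0,0,-0.2],[0,0,0],1],[[0,0,-0.2],[0,0,0],1],[[0,0,-0.2],[0,0,0],1],[[0,0,-0.15],[0,0,0],1],[[0,0,0],[0,0,0],1]]'

```text
time_s: 5.85
position: [0.6587, 0.0271, 0.1019]
tcp_rot: [[0.99, -0.142, 0.001], [-0.142, -0.99, -0.0], [0.001, -0.0, -1.0]]
force: [8.9, -2.1, -19.8]
opening: 0.184
grasp_force: 30.0
```

Emit:
move_arm --increments '[[[0,0,0],[0,0,0],0.5],[[0,0,0],[0,0,0],0.3],[[0,0,0],[0,0,0],0.3],[[0,0,-1],[0,0,0],0.3],[[0,0,-1],[0,0,0],0.3],[[0,0,-1],[0,0,0],0.2],[[0,0,-0.8],[0,0,0],0.2],[[0,0,0],[0,0,0],0.2]]'

```text
time_s: 6.52
position: [0.6614, 0.0275, 0.2259]
tcp_rot: [[0.99, -0.141, 0.012], [-0.141, -0.99, -0.001], [0.012, -0.001, -1.0]]
force: [0.9, 0.6, 1.2]
opening: 0.706
grasp_force: 0.0
```

```bash
python3 - <<'E'
from h import *
c=capture('wrist');w=R(RP)
print([(p.round(1),k) for p,k in pins(c,'gate_knob')])
for z in (.095,.125,.135):print(z,proj(c,w([.085,-.008,z])).round(1))
t=capture('top')
for z in (.095,.125,.135):print(z,proj(t,w([.085,-.008,z])).round(1))
for k,r in (('brass',(270,130,380,220)),('white',(310,180,370,250)),('orange',(200,130,250,210))):
  for b in blob(t,k,r):print(k,b[0].round(1),b[1])
go([.597,-.312,.15],0.005)
cv2.imwrite('pics/w1.png',c['img'][:,:,::-1])
E
```

```text
[(array([251.5, 200.4]), 0.81)]
0.095 [247.1 189.5]
0.125 [246.9 198.2]
0.135 [246.8 201.6]
0.095 [229.2 151.6]
0.125 [228.7 150.4]
0.135 [228.5 150. ]
brass [322.6 171.5] 296
brass [323.6 158.5] 25
brass [323.7 184.3] 19
white [341.3 215.2] 344
t 6.67 pos [0.6574 0.0277 0.2186] turn units [-0.    0.   -0.07] shift after turn [-2.07 11.31  2.29] op 0.773 F [-0.4 -0.6 -0.4] g 0.0
```

View pics/w1.png

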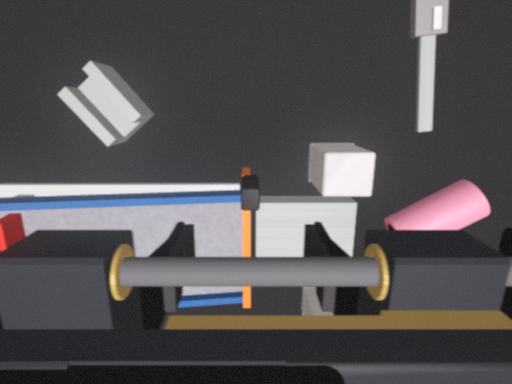

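The knob now appears raised, with its top at about (250,192) and its long side showing. Next, the brass roller.

Emit:
move_arm --increments '[[[0,0,0],[0,0,-0.035],0.2],[[0,0,0],[0,0,-0.035],0.2],[[-0.19,1,0],[0,0,0],0.2],[[-0.19,1,0],[0,0,0],0.2],[[-0.19,1,0],[0,0,0],0.2],[[-0.19,1,0],[0,0,0],0.2],[[-0.19,1,0],[0,0,0],0.2],[[-0.19,1,0],[0,0,0],0.2],[[-0.19,1,0],[0,0,0],0.2],[[-0.19,1,0.5],[0,0,0],0.2],[[-0.19,1,0.5],[0,0,0],0.2],[[-0.19,1,0.5],[0,0,0],0.2],[[-0.19,1,0.5],[0,0,0],0.2],[[0,0.3,0.3],[0,0,0],0.2],[[0,0,0],[0,0,0],0.2],[[0,0,0],[0,0,0],0.2]]'

```text
time_s: 8.0
position: [0.596, -0.3108, 0.1472]
tcp_rot: [[1.0, 0.003, -0.003], [0.003, -1.0, 0.004], [-0.003, -0.004, -1.0]]
force: [0.5, 0.5, 0.6]
opening: 0.801
grasp_force: 0.0
```

```bash
python3 - <<'E'
from h import *
c=capture('wrist');w=R(RP)
for b in blob(c,'brass'):print(b[0].round(1),b[1],atz(c,b[0],.04),[atz(c,p,.03)[:2].round(3).tolist() for p in cv2.boxPoints(b[2])])
print([(p.round(1),k,atz(c,p,.025)) for p,k in pins(c,'master')],proj(c,[.597,-.312,.025]))
s=capture('side');print([(p.round(1),k) for p,k in pins(s,'gate_knob')])
for z in (.095,.125,.135):print(z,proj(s,w([.085,-.008,z])).round(1))
go([.597,-.312,.012],0.005)
cv2.imwrite('pics/w2.png',np.hstack([c['img'][:,:,::-1],cv2.resize(s['img'][100:240,200:320,::-1],(288,384))]))
E
```

```text
[361.6 321. ] 4748 [ 0.46025547 -0.423233    0.04      ] [[0.463, -0.245], [0.465, -0.579], [0.445, -0.583], [0.443, -0.244]]
[238.3 183.1] 1875 [ 0.60183414 -0.30104181  0.04      ] [[0.554, -0.291], [0.64, -0.292], [0.64, -0.313], [0.554, -0.313]]
[274.3 182.8] 1457 [ 0.60224003 -0.33257756  0.04      ] [[0.555, -0.323], [0.64, -0.325], [0.639, -0.342], [0.554, -0.341]]
[102.7 271.3] 648 [ 0.51442607 -0.17116455  0.04      ] [[0.477, -0.148], [0.54, -0.163], [0.537, -0.185], [0.474, -0.172]]
[(array([253.2, 179.3]), 0.79, array([ 0.60168178, -0.3141974 ,  0.025     ])), (array([119.9, 205.6]), 0.73, array([ 0.57553995, -0.18822864,  0.025     ]))] [250.77870322 184.18790941]
[(array([278.3, 154.8]), 0.76)]
0.095 [276.3 164.4]
0.125 [276.6 157.6]
0.135 [276.6 155.2]
t 8.2 pos [ 0.5979 -0.3103  0.15  ] turn units [ 0.    -0.     0.001] shift after turn [-0.03  0.06  4.6 ] op 0.803 F [-0.3  0.1  0.6] g 0.0
```

View pics/w2.png

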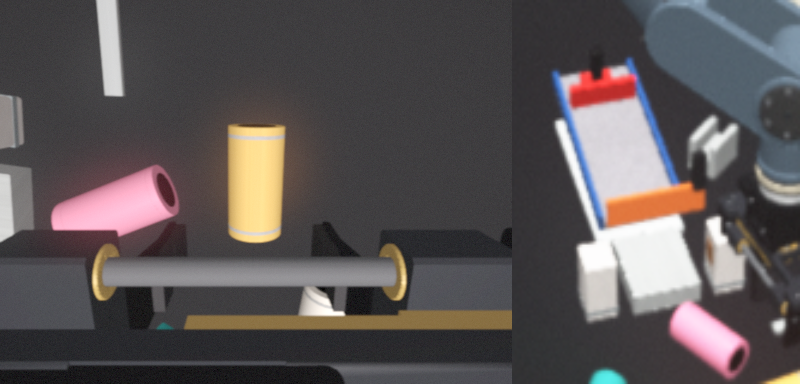

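The gate is fully up: the knob in the side view matches a top at 0.135. The brass roller is centred between the fingers. Now I grip it.

Emit:
move_arm --increments '[[[0.08,0.16,0.6],[0,0,0],0.2],[[0,0,1],[0,0,0],0.2],[[0,0,1],[0,0,0],0.2],[[0,0,1],[0,0,0],0.2],[[0,0,0.6],[0,0,0],0.2],[[0,0,0.4],[0,0,0],0.2],[[0,0,0],[0,0,0],0.6],[[0,0,0],[0,0,0],1],[[0,0,0],[0,0,0],1],[[0,0,0],[0,0,0],1],[[0,0,0],[0,0,0],1],[[0,0,0],[0,0,0],1],[[0,0,0],[0,0,0],1]]'

```text
time_s: 9.28
position: [0.6009, -0.3172, 0.0131]
tcp_rot: [[1.0, 0.004, 0.003], [0.004, -1.0, -0.002], [0.003, 0.002, -1.0]]
force: [1.4, 1.7, 6.2]
opening: 0.567
grasp_force: 30.0
```

Emit:
move_arm --increments '[[[0,0,-0.5],[0,0,0],1],[[0,0,-1],[0,0,0],1],[[0,0,-1],[0,0,0],1],[[0,0,-1],[0,0,0],1],[[0,0,-1],[0,0,0],1],[[0,0,-1],[0,0,0],1],[[0,0,-0.4],[0,0,0],1],[[0,0,0],[0,0,0.035],1],[[0,0,0],[0,0,0.034],1],[[0,0,0],[0,0,0],1]]'

```text
time_s: 10.12
position: [0.5986, -0.3163, 0.1874]
tcp_rot: [[0.99, -0.141, -0.002], [-0.141, -0.99, 0.001], [-0.002, -0.001, -1.0]]
force: [0.1, 0.5, -4.8]
opening: 0.566
grasp_force: 30.0
```

```bash
python3 - <<'E'
from h import *
c=capture('wrist')
print([(p.round(1),k) for p,k in pins(c,'master')])
s=read_state();T=np.array(s['tcp_rot'])
print('pred',proj(c,np.array(s['position'])-T[:,2]*.012))
for dx in(-.05,.05):print(proj(c,np.array(s['position'])-T[:,2]*.012+T[:,0]*dx))
cv2.imwrite('pics/w3.png',c['img'][:,:,::-1])
w=R(RP);go(w([0,.052,.066]),RP[2])
E
```

```text
[(array([246.5, 250.4]), 0.81), (array([131.7, 213.3]), 0.66)]
pred [249.30264121 250.66568724]
[249.55798598 331.42073219]
[249.00213766 155.62878073]
t 10.22 pos [ 0.5986 -0.3163  0.1869] turn units [-0.001  0.001  0.   ] shift after turn [ -2.49 -13.71   4.03] op 0.564 F [-0.1  0.2 -4.8] g 30.0
```

View pics/w3.png

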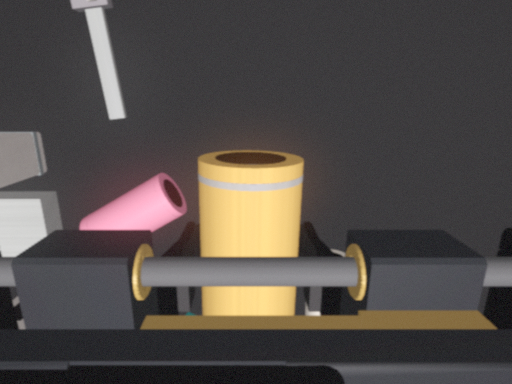

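The brass roller is held centred and square, with its end at about (250,160). I move over the ramp.

Emit:
move_arm --increments '[[[-0.19,-1,0],[0,0,0],1],[[-0.19,-1,0],[0,0,0],1],[[-0.19,-1,0],[0,0,0],1],[[-0.19,-1,0],[0,0,0],1],[[-0.19,-1,0],[0,0,0],1],[[-0.19,-1,0],[0,0,0],1],[[-0.19,-1,0],[0,0,0],1],[[-0.19,-1,0],[0,0,0],1],[[-0.19,-1,0],[0,0,0],1],[[-0.19,-1,0],[0,0,0],1],[[-0.19,-1,0],[0,0,0],1],[[-0.19,-1,0],[0,0,0],1],[[-0.19,-1,0],[0,0,0],1],[[0,-0.7,0],[0,0,0],1],[[0,0,0.8],[0,0,0],1],[[0,0,0.8],[0,0,0],1],[[0,0,0.8],[0,0,0],1],[[0,0,0],[0,0,0],1],[[0,0,0],[0,0,0],1]]'

```text
time_s: 11.8
position: [0.582, 0.1006, 0.1144]
tcp_rot: [[0.99, -0.139, -0.005], [-0.139, -0.99, 0.0], [-0.005, 0.001, -1.0]]
force: [0.1, 0.3, -3.9]
opening: 0.566
grasp_force: 30.0
```

```bash
python3 - <<'E'
from h import *
w=R(RP);go(w([0,.052,.066]),RP[2])
E
```

```text
t 11.8 pos [0.582  0.1006 0.1144] turn units [ 0.     0.002 -0.   ] shift after turn [-0.03 -0.02  1.61] op 0.566 F [ 0.1  0.3 -3.9] g 30.0
```

Emit:
move_arm --increments '[[[0,0,0.5],[0,0,0],1],[[0,0,0.4],[0,0,0],1],[[0,0,0.3],[0,0,0],1],[[0,0,0.2],[0,0,0],1],[[0,0,0.1],[0,0,0],1],[[0,0,0],[0,0,0],1],[[0,0,0],[0,0,0],1]]'

```text
time_s: 12.38
position: [0.5838, 0.1005, 0.0713]
tcp_rot: [[0.99, -0.14, 0.0], [-0.14, -0.99, -0.0], [0.0, -0.0, -1.0]]
force: [0.3, -0.8, -3.6]
opening: 0.563
grasp_force: 30.0
```

Emit:
move_arm --increments '[[[0,0,0.08],[0,0,0],1],[[0,0,0.06],[0,0,0],1],[[0,0,0.04],[0,0,0],1],[[0,0,0],[0,0,0],1],[[0,0,0],[0,0,0],1]]'

```text
time_s: 12.8
position: [0.5835, 0.1006, 0.0656]
tcp_rot: [[0.99, -0.139, -0.0], [-0.139, -0.99, -0.0], [-0.0, 0.0, -1.0]]
force: [0.1, -0.8, -3.5]
opening: 0.567
grasp_force: 30.0
```

Emit:
move_arm --increments '[[[0,0,0.05],[0,0,0],1],[[0,0,0.03],[0,0,0],1],[[0,0,0],[0,0,0],1]]'

```text
time_s: 13.05
position: [0.5839, 0.1006, 0.0649]
tcp_rot: [[0.99, -0.139, 0.001], [-0.139, -0.99, -0.0], [0.001, -0.0, -1.0]]
force: [-2.4, -0.5, 5.8]
opening: 0.565
grasp_force: 30.0
```

Emit:
move_arm --increments '[[[0,0,0],[0,0,0],0.38],[[0,0,0],[0,0,0],0.35],[[0,0,0],[0,0,0],0.35],[[0,0,0],[0,0,0],0.35],[[0,0,-0.3],[0,0,0],0.35],[[0,0,-0.5],[0,0,0],0.35],[[0,0,-1],[0,0,0],0.35],[[0,0,-1],[0,0,0],0.35],[[0,0,-1],[0,0,0],0.3],[[0,0,-0.5],[0,0,0],0.2],[[0,0,0],[0,0,0],0.2]]'

```text
time_s: 13.97
position: [0.5866, 0.1007, 0.1972]
tcp_rot: [[0.99, -0.139, 0.01], [-0.139, -0.99, -0.0], [0.01, -0.001, -1.0]]
force: [0.1, -0.9, 1.2]
opening: 0.762
grasp_force: 0.0
```

```bash
python3 - <<'E'
from h import *
w=R(RP)
c=capture('wrist');t=capture('top')
print([(p.round(1),k) for p,k in pins(c,'master')],'pred',proj(c,w([0,.025,.073])))
print([(p.round(1),k) for p,k in pins(t,'master')],'pred',proj(t,w([0,.025,.073])))
cv2.imwrite('pics/w4.png',c['img'][:,:,::-1])
for b in blob(t,'white',(310,180,370,250)):print(b[0],b[1])
go([.44,-.382,.19],-.13)
E
```

```text
[(array([278.5, 188.3]), 0.82)] pred [278.27431301 191.69044241]
[(array([289., 181.]), 0.8), (array([221.5, 175. ]), 0.49), (array([161.3, 163.7]), 0.28)] pred [216.69415633 174.11198345]
[341.29069767 215.20639535] 344
t 14.17 pos [0.5824 0.1006 0.191 ] turn units [ 0.     0.001 -0.005] shift after turn [-2.62 16.57  0.03] op 0.793 F [ 0.4 -0.4 -0.2] g 0.0
```

View pics/w4.png

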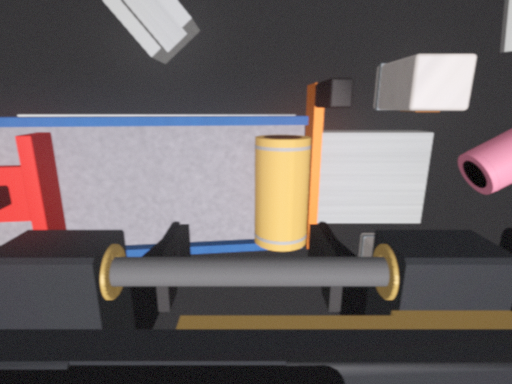

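The brass roller lies against the gate, square, at (282,190). Next, the white one.

Emit:
move_arm --increments '[[[-0.16,1,0],[0,0,0],0.2],[[-0.16,1,0],[0,0,0],0.2],[[-0.16,1,0],[0,0,0],0.2],[[-0.16,1,0],[0,0,0],0.2],[[-0.16,1,0],[0,0,0],0.2],[[-0.16,1,0],[0,0,0],0.2],[[-0.16,1,0],[0,0,0],0.2],[[-0.16,1,0],[0,0,0],0.2],[[-0.16,1,0],[0,0,0],0.2],[[-0.16,1,0],[0,0,0],0.2],[[-0.16,1,0],[0,0,0],0.2],[[-0.16,1,0],[0,0,0],0.2],[[-0.16,1,0],[0,0,0],0.2],[[-0.16,1,0.4],[0,0,0],0.2],[[-0.16,1,0.4],[0,0,0],0.2],[[-0.16,1,0.4],[0,0,0],0.2],[[0,0.57,0.2],[0,0,0],0.2],[[0,0,0],[0,0,0],0.2],[[0,0,0],[0,0,0],0.2]]'

```text
time_s: 15.75
position: [0.4375, -0.3806, 0.1487]
tcp_rot: [[0.99, -0.141, -0.002], [-0.141, -0.99, 0.003], [-0.002, -0.003, -1.0]]
force: [0.2, 0.4, -0.0]
opening: 0.804
grasp_force: 0.0
```

```bash
python3 - <<'E'
from h import *
c=capture('wrist')
for b in blob(c,'white',(150,60,400,255)):print(b[0].round(1),b[1],atz(c,b[0],.04),[atz(c,p,.03)[:2].round(3).tolist() for p in cv2.boxPoints(b[2])])
print([(p.round(1),k,atz(c,p,.025)) for p,k in pins(c,'sample')])
cv2.imwrite('pics/w5.png',c['img'][:,:,::-1])
go([.44,-.382,.012],-.13)
E
```

```text
[255.3 182.3] 6166 [ 0.4431158  -0.38643832  0.04      ] [[0.495, -0.369], [0.488, -0.417], [0.378, -0.405], [0.385, -0.351]]
[(array([389. , 233.1]), 0.93, array([ 0.37048036, -0.50801472,  0.025     ])), (array([122.3, 256.4]), 0.83, array([ 0.38241412, -0.24452868,  0.025     ])), (array([254.6, 184.1]), 0.66, array([ 0.43765007, -0.38532975,  0.025     ]))]
t 15.85 pos [ 0.4383 -0.3794  0.1499] turn units [-0.001  0.001 -0.004] shift after turn [0.07 0.08 4.6 ] op 0.8 F [0.6 0.1 0.4] g 0.0
```

View pics/w5.png

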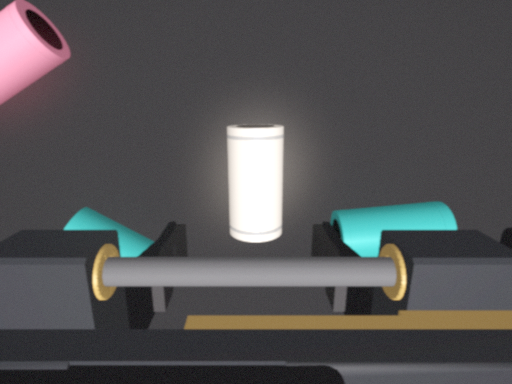

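The white roller is centred between the fingers at (256,182) and aligned with them. Both turquoise ones are clear of the finger path.

Emit:
move_arm --increments '[[[0.07,0.2,0.6],[0,0,0],0.2],[[0,0,1],[0,0,0],0.2],[[0,0,1],[0,0,0],0.2],[[0,0,1],[0,0,0],0.2],[[0,0,0.6],[0,0,0],0.2],[[0,0,0.4],[0,0,0],0.2],[[0,0,0],[0,0,0],0.6],[[0,0,0],[0,0,0],1],[[0,0,0],[0,0,0],1],[[0,0,0],[0,0,0],1],[[0,0,0],[0,0,0],1],[[0,0,0],[0,0,0],1],[[0,0,0],[0,0,0],1]]'

```text
time_s: 16.93
position: [0.4403, -0.3877, 0.0138]
tcp_rot: [[0.99, -0.14, 0.002], [-0.14, -0.99, -0.002], [0.002, 0.001, -1.0]]
force: [-0.2, 2.7, 6.2]
opening: 0.569
grasp_force: 30.0
```

Emit:
move_arm --increments '[[[0,0,-0.5],[0,0,0],1],[[0,0,-1],[0,0,0],1],[[0,0,-1],[0,0,0],1],[[0,0,-1],[0,0,0],1],[[0,0,-1],[0,0,0],1],[[0,0,-1],[0,0,0],1],[[0,0,-0.4],[0,0,0],1],[[0,0,0],[0,0,0],1]]'

```text
time_s: 17.6
position: [0.4405, -0.3889, 0.1928]
tcp_rot: [[0.99, -0.14, 0.004], [-0.14, -0.99, -0.006], [0.005, 0.005, -1.0]]
force: [-0.0, -0.5, -4.0]
opening: 0.565
grasp_force: 30.0
```

```bash
python3 - <<'E'
from h import *
c=capture('wrist')
s=read_state();T=np.array(s['tcp_rot'])
print([(p.round(1),k) for p,k in pins(c,'sample')],'pred',proj(c,np.array(s['position'])-T[:,2]*.012))
w=R(RP);go(w([0,.102,.072]),RP[2])
E
```

```text
[(array([247.9, 249.5]), 0.82), (array([126.6, 240.7]), 0.8), (array([362.9, 220.2]), 0.65)] pred [247.43291571 251.21100701]
t 17.7 pos [ 0.4387 -0.3866  0.1888] turn units [-0.     0.    -0.001] shift after turn [  2.46 -18.43   3.89] op 0.568 F [-0.6  0.7 -4.2] g 30.0
```

Emit:
move_arm --increments '[[[0.13,-1,0],[0,0,0],1],[[0.13,-1,0],[0,0,0],1],[[0.13,-1,0],[0,0,0],1],[[0.13,-1,0],[0,0,0],1],[[0.13,-1,0],[0,0,0],1],[[0.13,-1,0],[0,0,0],1],[[0.13,-1,0],[0,0,0],1],[[0.13,-1,0],[0,0,0],1],[[0.13,-1,0],[0,0,0],1],[[0.13,-1,0],[0,0,0],1],[[0.13,-1,0],[0,0,0],1],[[0.13,-1,0],[0,0,0],1],[[0.13,-1,0],[0,0,0],1],[[0.13,-1,0],[0,0,0],1],[[0.13,-1,0],[0,0,0],1],[[0.13,-1,0],[0,0,0],1],[[0.13,-1,0],[0,0,0],1],[[0.13,-1,0],[0,0,0],1],[[0.1,-0.43,0],[0,0,0],1]]'

```text
time_s: 19.28
position: [0.5877, 0.1537, 0.1864]
tcp_rot: [[0.991, -0.137, -0.005], [-0.137, -0.991, 0.002], [-0.005, -0.001, -1.0]]
force: [-0.1, 0.9, -4.2]
opening: 0.566
grasp_force: 30.0
```

Emit:
move_arm --increments '[[[0,0,0],[0,0,0],1],[[0,0,0.8],[0,0,0],1],[[0,0,0.8],[0,0,0],1],[[0,0,0.6],[0,0,0],1],[[0,0,0],[0,0,0],1],[[0,0,0],[0,0,0],1]]'

```text
time_s: 19.78
position: [0.5871, 0.1488, 0.1211]
tcp_rot: [[0.99, -0.14, -0.006], [-0.14, -0.99, -0.001], [-0.006, 0.002, -1.0]]
force: [-0.2, -0.3, -3.5]
opening: 0.567
grasp_force: 30.0
```

```bash
python3 - <<'E'
from h import *
w=R(RP);go(w([0,.102,.072]),RP[2])
E
```

```text
t 19.78 pos [0.5871 0.1488 0.1211] turn units [ 0.001  0.003 -0.001] shift after turn [ 0.03 -0.07  1.64] op 0.567 F [-0.2 -0.3 -3.5] g 30.0
```

Emit:
move_arm --increments '[[[0,-0.07,0.5],[0,0,0],1],[[0,0,0.4],[0,0,0],1],[[0,0,0.3],[0,0,0],1],[[0,0,0.2],[0,0,0],1],[[0,0,0.1],[0,0,0],1],[[0,0,0.05],[0,0,0],1],[[0,0,0],[0,0,0],1],[[0,0,0],[0,0,0],1]]'

```text
time_s: 20.45
position: [0.5897, 0.1522, 0.0772]
tcp_rot: [[0.99, -0.139, 0.001], [-0.139, -0.99, 0.0], [0.001, -0.0, -1.0]]
force: [0.2, 0.7, -3.6]
opening: 0.571
grasp_force: 30.0
```

Emit:
move_arm --increments '[[[0,0,0.08],[0,0,0],1],[[0,0,0.05],[0,0,0],1],[[0,0,0.04],[0,0,0],1],[[0,0,0],[0,0,0],1],[[0,0,0],[0,0,0],1]]'

```text
time_s: 20.87
position: [0.5894, 0.1522, 0.0721]
tcp_rot: [[0.99, -0.14, 0.0], [-0.14, -0.99, 0.0], [0.0, -0.0, -1.0]]
force: [-1.2, 0.6, -0.0]
opening: 0.566
grasp_force: 30.0
```

Emit:
move_arm --increments '[[[0,0,0.02],[0,0,0],1],[[0,0,0],[0,0,0],0.38],[[0,0,0],[0,0,0],0.35],[[0,0,0],[0,0,0],0.35],[[0,0,0],[0,0,0],0.35],[[0,0,-0.3],[0,0,0],0.35],[[0,0,-0.5],[0,0,0],0.35],[[0,0,-1],[0,0,0],0.35],[[0,0,-1],[0,0,0],0.35],[[0,0,-1],[0,0,0],0.3],[[0,0,-0.5],[0,0,0],0.3],[[0,0,0],[0,0,0],0.4]]'

```text
time_s: 21.87
position: [0.5924, 0.1526, 0.2053]
tcp_rot: [[0.99, -0.139, 0.01], [-0.139, -0.99, 0.001], [0.01, -0.002, -1.0]]
force: [-0.1, 0.2, 0.1]
opening: 0.67
grasp_force: 0.0
```

```bash
cat >> h.py <<'E'
def fol(s,x=0,up=.063,back=.047): # follower point in ramp frame for joint s
    t=.122;d=.235-s+back
    return [x,d*np.cos(t)-up*np.sin(t),.045+d*np.sin(t)+up*np.cos(t)]
E
python3 - <<'E'
from h import *
w=R(RP)
c=capture('wrist');t=capture('top');s=capture('side')
for n,q in (('master',[0,.025,.073]),('sample',[0,.0746,.079])):
  print(n,[(p.round(1),k) for p,k in pins(c,n)],'pred',proj(c,w(q)))
for n,v in(('t',t),('s',s),('w',c)):
  print(n,[(p.round(1),k) for p,k in pins(v,'follower_knob')],[proj(v,w(fol(j))).round(1).tolist() for j in(0,.006,.012,.025)])
cv2.imwrite('pics/w6.png',c['img'][:,:,::-1])
for j in(.003,.006):
  p=w(fol(j,up=.035));print(p);go(p,RP[2])
E
```

```text
master [(array([334.8, 185.5]), 0.57)] pred [331.91771957 188.08193047]
sample [(array([284.5, 187.7]), 0.82)] pred [280.9558578  189.72710803]
t [(array([147.3, 161.3]), 0.58)] [[144.2, 161.1], [145.9, 161.4], [147.7, 161.7], [151.5, 162.4]]
s [(array([235.7, 119.4]), 0.56)] [[233.7, 117.2], [234.1, 118.1], [234.4, 119.1], [235.3, 121.1]]
w [(array([ 31., 210.]), 0.7)] [[27.0, 211.4], [35.5, 211.0], [44.0, 210.7], [62.1, 210.1]]
[0.61184374 0.31985584 0.11369348]
t 22.27 pos [0.5886 0.1521 0.1986] turn units [ 0.     0.001 -0.001] shift after turn [-0.   -5.65  2.83] op 0.601 F [-0.5  0.2  0.1] g 0.0
[0.61143264 0.31690665 0.11332839]
t 22.27 pos [0.5886 0.1521 0.1986] turn units [ 0.     0.001 -0.001] shift after turn [-0.   -5.55  2.84] op 0.601 F [-0.5  0.2  0.1] g 0.0
```

View pics/w6.png

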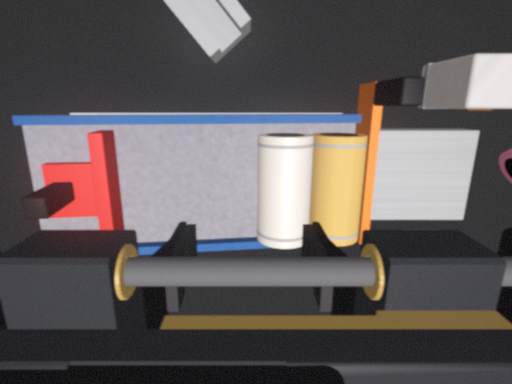

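Both rollers are home: white at (285,188) touching brass at (338,188). The follower knob is at about (40,205). I'll push the knob from uphill with the fingers shut.

```bash
python3 - <<'E'
from h import *
w=R(RP)
go(w(fol(.005,up=.028,back=.079)),RP[2])
E
```

```text
t 22.27 pos [0.5886 0.1521 0.1986] turn units [ 0.     0.001 -0.001] shift after turn [-0.   -6.67  2.94] op 0.601 F [-0.5  0.2  0.1] g 0.0
```

Emit:
move_arm --increments '[[[0,-1,0],[0,0,0],0.7],[[0,-1,0],[0,0,0],1],[[0,-1,0],[0,0,0],1],[[0,-1,0],[0,0,0],1],[[0,-1,0],[0,0,0],1],[[0,-1,0],[0,0,0],1],[[0,-0.67,0],[0,0,0],1],[[0,0,0],[0,0,0],1],[[0,0,0],[0,0,0],1],[[0,0,0.8],[0,0,0],1],[[0,0,0.8],[0,0,0],1],[[0,0,0.8],[0,0,0],1],[[0,0,0.54],[0,0,0],1],[[0,0,0],[0,0,0],1],[[0,0,0],[0,0,0],1]]'

```text
time_s: 23.52
position: [0.6165, 0.3486, 0.1106]
tcp_rot: [[0.99, -0.141, -0.003], [-0.141, -0.99, -0.002], [-0.003, 0.002, -1.0]]
force: [0.0, 0.5, 0.5]
opening: 0.002
grasp_force: 0.0
```

```bash
python3 - <<'E'
from h import *
w=R(RP)
go(w(fol(.126,up=.028,back=.047+.024)),RP[2])
E
```

```text
t 23.52 pos [0.6165 0.3486 0.1106] turn units [ 0.001  0.001 -0.001] shift after turn [-0.02  4.22  0.53] op 0.002 F [0.  0.5 0.5] g 0.0
```

Emit:
move_arm --increments '[[[0,0.3,0.037],[0,0,0],1],[[0,0.3,0.037],[0,0,0],1],[[0,0.3,0.037],[0,0,0],1],[[0,0.3,0.037],[0,0,0],1],[[0,0.3,0.037],[0,0,0],1],[[0,0.3,0.037],[0,0,0],1],[[0,0.3,0.037],[0,0,0],1],[[0,0.3,0.037],[0,0,0],1],[[0,0.3,0.037],[0,0,0],1],[[0,0.3,0.037],[0,0,0],1],[[0,0.3,0.037],[0,0,0],1],[[0,0.2,0.037],[0,0,0],1],[[0,0.2,0.03],[0,0,0],1],[[0,0.1,0],[0,0,0],1],[[0,0,0],[0,0,0],1]]'

```text
time_s: 24.77
position: [0.6005, 0.2363, 0.097]
tcp_rot: [[0.99, -0.14, -0.002], [-0.14, -0.99, -0.001], [-0.002, 0.001, -1.0]]
force: [-0.3, 0.8, -0.6]
opening: 0.007
grasp_force: 0.0
```

```bash
python3 - <<'E'
from h import *
w=R(RP)
go(w(fol(.131,up=.028,back=.047+.024)),RP[2])
for n in('top','side'):
  v=capture(n)
  for l,b,u in(('follower_knob',.047,.063),('follower_face',0,.025)):
    print(n,l,[(p.round(1),k) for p,k in pins(v,l)],[proj(v,w(fol(j,up=u,back=b))).round(1).tolist() for j in(.11,.12,.131)])
E
```

```text
t 24.77 pos [0.6005 0.2363 0.097 ] turn units [ 0.001  0.001 -0.001] shift after turn [-0.01  0.6   0.1 ] op 0.007 F [-0.3  0.8 -0.6] g 0.0
top follower_knob [(array([175.2, 164.9]), 0.62)] [[176.1, 166.5], [179.0, 167.0], [182.2, 167.6]]
top follower_face [(array([188.4, 171. ]), 0.5)] [[189.9, 169.6], [192.7, 170.1], [195.8, 170.6]]
side follower_knob [(array([253.3, 185. ]), 0.62), (array([241.2, 136.2]), 0.55)] [[240.9, 134.9], [241.6, 136.5], [242.3, 138.4]]
side follower_face [(array([246.6, 147.7]), 0.68), (array([246.4, 156.6]), 0.32)] [[243.9, 150.6], [244.6, 152.3], [245.4, 154.3]]
```

Emit:
move_arm --increments '[[[0,0.2,0.025],[0,0,0],1],[[0,0.15,0.02],[0,0,0],1],[[0,0.1,0.012],[0,0,0],1],[[0,0,0],[0,0,0],1],[[0,0,0],[0,0,0],1]]'

```text
time_s: 25.48
position: [0.5993, 0.2234, 0.0958]
tcp_rot: [[0.99, -0.14, -0.001], [-0.14, -0.99, -0.001], [-0.0, 0.001, -1.0]]
force: [0.4, 0.1, -1.0]
opening: 0.006
grasp_force: 0.0
```

Emit:
move_arm --increments '[[[0,0.07,0.01],[0,0,0],1],[[0,0.03,0.004],[0,0,0],1],[[0,0,0],[0,0,0],1]]'

```text
time_s: 25.73
position: [0.599, 0.221, 0.0956]
tcp_rot: [[0.99, -0.14, 0.0], [-0.14, -0.99, 0.0], [0.0, -0.0, -1.0]]
force: [-0.4, 1.1, -0.2]
opening: 0.005
grasp_force: 0.5
```

Emit:
move_arm --increments '[[[0,0.06,0.007],[0,0,0],1],[[0,0.06,0.007],[0,0,0],1],[[0,0,0],[0,0,0],1]]'

```text
time_s: 25.98
position: [0.5985, 0.2173, 0.0951]
tcp_rot: [[0.99, -0.14, 0.0], [-0.14, -0.99, -0.0], [0.0, 0.0, -1.0]]
force: [0.0, 1.5, -0.2]
opening: 0.004
grasp_force: 0.6
```

Emit:
move_arm --increments '[[[0,0.05,0.006],[0,0,0],1],[[0,0.04,0.004],[0,0,0],1],[[0,0,0],[0,0,0],1]]'

```text
time_s: 26.23
position: [0.5981, 0.2146, 0.0948]
tcp_rot: [[0.99, -0.14, -0.0], [-0.14, -0.99, -0.0], [-0.0, 0.0, -1.0]]
force: [0.1, 1.1, -0.2]
opening: 0.007
grasp_force: 0.6
```

```bash
python3 - <<'E'
from h import *
w=R(RP)
go(w(fol(.131,up=.028,back=.047+.024)),RP[2])
v=capture('side')
for l,b,u in(('follower_knob',.047,.063),('follower_face',0,.025)):
    print(l,[(p.round(1),k) for p,k in pins(v,l)],[proj(v,w(fol(j,up=u,back=b))).round(1).tolist() for j in(.11,.12,.131)])
t=capture('top');print([(p.round(1),k) for p,k in pins(t,'follower_face')])
cv2.imwrite('pics/f1.png',np.hstack([cv2.resize(v['img'][110:220,195:305,::-1],(400,400),interpolation=2),cv2.resize(t['img'][130:220,160:250,::-1],(400,400),interpolation=2)]))
E
```

```text
t 26.23 pos [0.5981 0.2146 0.0948] turn units [ 0.     0.    -0.001] shift after turn [-0.03 -0.13  0.02] op 0.007 F [ 0.1  1.1 -0.2] g 0.6
follower_knob [(array([243.2, 136.7]), 0.61)] [[240.9, 134.9], [241.6, 136.5], [242.3, 138.4]]
follower_face [(array([245.6, 154.5]), 0.62), (array([253.3, 186. ]), 0.16)] [[243.9, 150.6], [244.6, 152.3], [245.4, 154.3]]
[(array([192.3, 169.4]), 0.63)]
```

View pics/f1.png

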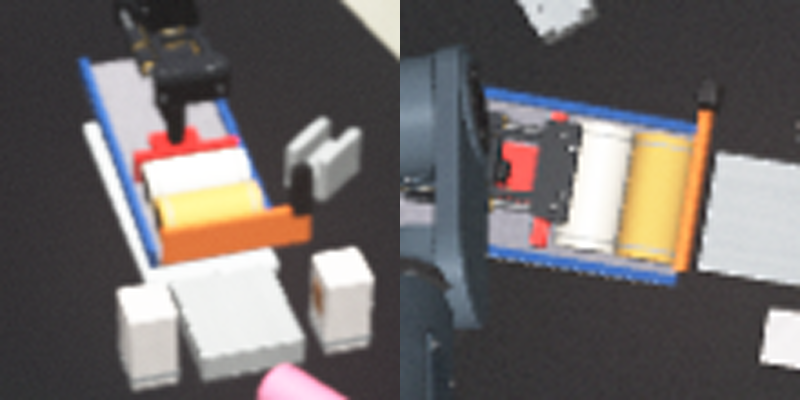

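A small gap of about 8 mm is left between red (548) and white (560) in the top crop. I keep pushing until the force rises.

Emit:
move_arm --increments '[[[0,0.05,0.006],[0,0,0],1],[[0,0.05,0.006],[0,0,0],1],[[0,0,0],[0,0,0],1]]'

```text
time_s: 26.73
position: [0.5977, 0.2117, 0.0944]
tcp_rot: [[0.99, -0.14, 0.0], [-0.14, -0.99, 0.0], [0.0, -0.0, -1.0]]
force: [0.0, 1.8, 0.5]
opening: 0.009
grasp_force: 0.6
```

Emit:
move_arm --increments '[[[0,0.05,0.006],[0,0,0],1],[[0,0.03,0.003],[0,0,0],1],[[0,0,0],[0,0,0],1]]'

```text
time_s: 26.98
position: [0.5974, 0.2093, 0.0941]
tcp_rot: [[0.99, -0.14, -0.0], [-0.14, -0.99, -0.0], [-0.0, 0.0, -1.0]]
force: [0.4, 1.0, 0.4]
opening: 0.01
grasp_force: 0.6
```

Emit:
move_arm --increments '[[[0,0.03,0.003],[0,0,0],1],[[0,0.03,0.003],[0,0,0],1],[[0,0,0],[0,0,0],1]]'

```text
time_s: 27.23
position: [0.5973, 0.2085, 0.0941]
tcp_rot: [[0.99, -0.14, 0.001], [-0.14, -0.99, 0.002], [0.0, -0.002, -1.0]]
force: [-0.1, 4.3, -0.2]
opening: 0.005
grasp_force: 2.4
```

Emit:
move_arm --increments '[[[0,0.03,0.003],[0,0,0],1],[[0,0,0],[0,0,0],1],[[0,0,0],[0,0,0],1]]'

```text
time_s: 27.48
position: [0.5973, 0.2084, 0.0941]
tcp_rot: [[0.99, -0.14, 0.001], [-0.14, -0.99, 0.003], [0.001, -0.003, -1.0]]
force: [0.1, 6.6, 0.6]
opening: 0.005
grasp_force: 3.4
```

Emit:
move_arm --increments '[[[0,-0.3,0],[0,0,0],1],[[0,-0.3,-0.3],[0,0,0],1],[[0,0,-1],[0,0,0],1],[[0,0,-1],[0,0,0],1],[[0,0,-1],[0,0,0],1],[[0,0.3,-0.7],[0,0,0],1],[[0,0,0],[0,0,0],1],[[0,0,0],[0,0,0],1]]'

```text
time_s: 28.15
position: [0.5991, 0.2157, 0.216]
tcp_rot: [[0.99, -0.14, 0.004], [-0.14, -0.99, -0.0], [0.004, -0.0, -1.0]]
force: [-0.4, -0.2, 0.5]
opening: 0.006
grasp_force: 0.0
```

```bash
python3 - <<'E'
from h import *
w=R(RP);v=capture('wrist')
for l,b,u in(('follower_knob',.047,.063),('follower_face',0,.025)):
    print(l,[(p.round(1),k) for p,k in pins(v,l)],[proj(v,w(fol(j,up=u,back=b))).round(1).tolist() for j in(.12,.131,.14)])
for n,q in (('master',[0,.025,.073]),('sample',[0,.0746,.079])):
  print(n,[(p.round(1),k) for p,k in pins(v,n)],'pred',proj(v,w(q)))
cv2.imwrite('pics/f2.png',v['img'][:,:,::-1])
E
```

```text
follower_knob [(array([280.2, 196.6]), 0.62)] [[266.9, 198.4], [279.9, 197.9], [290.5, 197.5]]
follower_face [(array([323.2, 182.4]), 0.63)] [[308.2, 185.2], [319.3, 184.8], [328.3, 184.5]]
master [(array([393.8, 178.4]), 0.84), (array([283.2, 197. ]), 0.28)] pred [392.99123704 182.33765423]
sample [(array([346.3, 182.7]), 0.92)] pred [344.7777236  183.90045582]
```

View pics/f2.png

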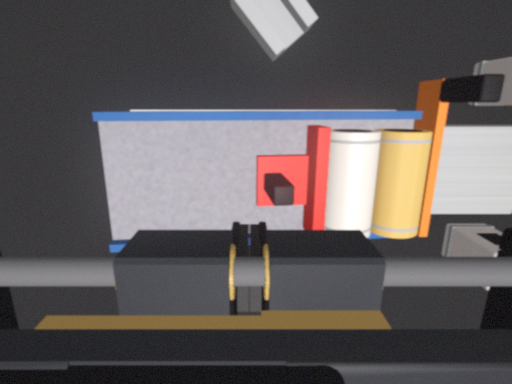

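The red follower at (318,180) touches the white roller at (350,182), which touches the brass one at (402,182) against the gate. All are square, so I hand in.

```bash
python3 -c "
from rig import *
print(hand_in())"
```

```text
the job is handed in; nothing more can be done
None
```

I handed the job in at about 28 s: the gate is fully up, the brass master rests against it with the white roller behind, and the red follower is pressed up to the white roller; the hand-in gave no verdict.

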